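# Slide the recipe box between the crocks to the binder

### The job

Put the wooden recipe box away beside the dark blue recipe binder: with the fingertips, push it along the worktop, lengthways through the narrow gap between the two stoneware crocks, until it has come out on the other side and its leading end rests flat against the face of the binder. Only push it, never lift or tip it, and leave the other things on the worktop where they stand.

Things in the scene. Friction and masses are not known exactly. Their poses are not given: they have to be found in the camera images.
- recipe_box: The loose wooden recipe box (not the one in the back left corner; lid fixed shut, 0.3 to 0.6 kg), left of the gap and up to 35 mm robot-side of its middle line, askew by up to 0.3 rad. 73 mm wide (x), 152 long (y), 75 high. Origin: centre of its underside; its +y end trails (is pushed), its -y end leads. Walls below 66 mm: x -34 to +32 mm and y -75 to +75 mm; the lid above juts out 1 mm at the ends, 3 mm at -x.
- crock_lidded: The stoneware crock with a wooden lid, nearer the robot, fixed to the worktop: round, 104 mm across, 75 mm high. Origin: centre of its underside. Its x axis points to the open crock, square across the gap; its -y axis is the direction in which the box must pass, from left to right as the robot sees it, at up to 0.1 rad from world -y.
- crock_open: The open stoneware crock, farther from the robot, fixed to the worktop: round, 101 mm across, 69 mm high. Origin: centre of its underside. The centres of the two crocks are 180 to 185 mm apart, so the gap between them is about 78 to 83 mm. The middle of the gap is half-way between the two origins.
- recipe_binder: The dark blue binder standing upright right of the crocks, across the way, fixed: 147 mm (x, across the way) by 30 mm (y) by 262 mm high. Origin: centre of its underside, 240 to 265 mm beyond the line through the crocks' centres. Its +y face, 15 mm from the origin, looks to the gap, square to the way through; the box is to end against it.
- spice_jar: Spice jar with black cap, loose bystander, 41 mm across, 105 mm high, at the back. Origin: centre of its underside.
- pumpkin: Small pinkish ceramic pumpkin, loose bystander, 62 mm across, 59 mm high, at the back. Origin: centre of its underside.
- kitchen_timer: Red and white kitchen timer, loose bystander, 63 mm across, 54 mm high, on the left. Origin: centre of its underside.
- tea_tin: Green tin, loose bystander, 57 mm across, 72 mm high, back left. Origin: centre of its underside.
Things that resemble listed ones, but are neither listed nor needed, are in the scene too. What is shaped like the recipe_box but purple is not meant.

How it is judged:
On the way:
1. the box is half-way through, lengthways between the two crocks (y of recipe_box in the frame of crock_lidded between -0.04 and 0.04 m and x of recipe_box in the frame of crock_lidded between 0.07 and 0.115 m and angle between the y axis of recipe_box and the y axis of crock_lidded, either way round below 0.25 rad), for 0.1 s.
At the end, for the whole second after the job is handed in: The box, having passed between the crocks, stands flat and still on the worktop beyond them, its leading end within 10 mm of the binder's face, square to it within 0.12 rad and within 50 mm of the binder's middle sideways (y of recipe_box in the frame of recipe_binder between 0.08 and 0.101 m and x of recipe_box in the frame of recipe_binder between -0.05 and 0.05 m and angle between the y axis of recipe_box and the y axis of recipe_binder, either way round below 0.12 rad and angle between recipe_box's own z axis and vertical below 0.05 rad and height (world z) of recipe_box below 0.005 m and linear speed of recipe_box below 0.01 m/s); the robot touches nothing.
It fails at once if the recipe box is lifted off the worktop (more than 8 mm) (height (world z) of recipe_box above 0.008 m).
It fails at once if the recipe box is tipped (more than 0.15 rad) (angle between recipe_box's own z axis and vertical above 0.15 rad).
It fails at once if one of the bystanders is shifted by more than 20 mm (distance of any of spice_jar, pumpkin, kitchen_timer, tea_tin from where it was at the start of the episode above 0.02 m).
It also fails if it takes over 58 s, if anything falls off the work surface, if the arm or the gripper's body presses on something with over 40 N, if the wrist force passes 120 N, or if a joint passes its speed limit or range.

### The arm

A 6-joint arm with a two-finger parallel gripper is mounted at the origin on a cart in front of the work surface, level with it; the furniture and walls round the work are solid. World frame = base frame: x ahead of the robot, y to its left, z up, the work surface at z = 0. Lengths are in m, angles in rad, forces in N, time in s.
With the tool pointing down it reaches from about 0.325 to 0.85 m from the base axis. Payload 4.4 kg.
Tool frame: the origin (TCP) lies at the very end of the fingers, on their centre line; the grasp point (between the pads) lies 19 mm behind it (env.grip_point_offset is the distance from the TCP to the grasp point, in m); z points along the fingers, y is the line along which they close (so a half turn about z gives the same grasp; the last joint's range is limited). The gripper opens to 94 mm and grips with 3 to 60 N. Pads are 16 mm wide; open, the fingers measure 119 mm over their backs; the gripper's body (75 mm by 177 mm) begins 78 mm behind the grasp point.
Start: joints at [1.123, 0.207, 1.542, -0, 1.393, -0.15], TCP at [0.169, 0.55, 0.175] pointing down, gripper open.
Joint ranges: [-2.73, 2.73], [-0.86, 2.22], [0.23, 2.46], [-1.11, 4.25], [0.08, 2.63], [-2.82, 2.82]. Speed limits (rad/s): [2.79, 2.79, 3.14, 3.14, 3.14, 3.14].

### API

Orientations are given as a rotation vector (axis times angle).
In Python, from bench import env gives the robot as it stands. The module is installed in compiled form; this text tells all that it offers.
- The arm moves only by the tool carry_out, never from a script. Its argument "commands" is one flat list of numbers, 5 for each row, row after row: the shift along the tool's x, y, z in mm, then the turn about the tool's z in degrees, then the closure, from -1 (fully open) to 1 (shut). In form: [x, y, z, turn, hand, x, y, z, turn, hand, ...]. A call has 1 to 10 rows; each row is the pose to reach, as a shift and turn from the pose commanded when the call began, along the tool's axes at that moment; what a row does not reach only later rows make up. A row lasts 1/10 s, in which the tool goes at most 50 mm and 8.59 degrees, less where a joint would pass 70% of its speed; a pose out of reach is approached as far as the arm can. A call with a gripper value outside its range is refused whole. The fingers move at their own pace and stop on an object; the grip force is fixed at half the most. Time passes only in rows, so rows that repeat a pose let the fingers close. It gives the time, the measured TCP pose, the force, the opening and the grip force at its end, in the units of the state.
- env.observe(): the state, without advancing time (a new reading comes with each control period).
- env.get_image(name): name is "scene" or "side" or "wrist"; returns the picture (384x512x3 uint8, blue, green, red); there is no depth.
- env.calibration(name): a dict with "K" (3x3 intrinsics, pixels), "T" (4x4, takes a point from camera to world coordinates). Camera axes: x right, y down, z forward; pixel columns grow to the right and rows downward; lengths in m; the calibration is good to about 2 mm. A picture is of the moment at which its call begins: read the wrist's pose just before it. calibration takes no time and is no camera call; for the wrist camera it gives the pose at the moment of the call.
- env.sign_off(): hands the job in; it is judged then, once.
The state is a dict: "t": time; "q": joint angles; "qd": joint speeds; "effort": joint torques, N m; "ee_pos": TCP position; "orientation": TCP orientation; "wrist_force": force on the tool from outside, world axes, zero at the start; "wrist_torque": the same for the moment, N m; "width": finger opening in m; "finger_force": force on a finger pad.
Only numpy, scipy, OpenCV 4.12 (cv2) and the standard library are available. Lean on these libraries where they do the work, as an engineer would, in place of code of your own. Each camera call takes 0.05 s, during which the arm holds its last target. There are 200 camera calls.

## Working session

There is one attempt and no reset: what is moved stays moved. The work goes in short steps, Python scripts to look and compute and a tool call to move; the robot and the scene stay as the last step left them, time stands still between calls to the robot, and variables do not carry over. Pictures are saved under pics/ and viewed, at most 10 in all, crops included, and the job is handed in when it is done.

Besides the shell and the picture viewer there is one more tool, called after "Call:" by a JSON object that holds its "fn" and its "kwargs", one argument or row to a line. carry_out: Moves the arm, as the interface text tells. Its arguments: {"type":"object","properties":{"commands":{"type":"array","items":{"type":"number"}}},"required":["commands"]}

```bash
mkdir -p pics; python3 - <<'E'
from bench import env
import cv2,numpy as np
a=env.get_image("scene");b=env.get_image("side")
cv2.imwrite("pics/scene.png",a);cv2.imwrite("pics/side.png",b)
for n in("scene","side"):
    c=env.calibration(n);print(np.round(c["K"],1).tolist(),np.round(c["T"],3).tolist())
s=env.observe();print(s["t"],s["ee_pos"],s["orientation"],s["width"])
E
```

```text
[[489.2, 0.0, 250.8], [0.0, 489.2, 186.4], [0.0, 0.0, 1.0]] [[0.793, -0.436, 0.425, -0.217], [-0.608, -0.587, 0.534, -0.842], [0.017, -0.683, -0.731, 1.24], [0.0, 0.0, 0.0, 1.0]]
[[359.5, 0.0, 255.3], [0.0, 359.5, 190.9], [0.0, 0.0, 1.0]] [[0.968, -0.124, 0.217, 0.22], [-0.249, -0.519, 0.818, -1.081], [0.011, -0.846, -0.533, 0.778], [0.0, 0.0, 0.0, 1.0]]
0.1 [0.16838772 0.5489918  0.1740293 ] [-4.65883317e-01 -3.10626829e+00  2.97108284e-03] 0.0939623270230162
```

View pics/scene.png

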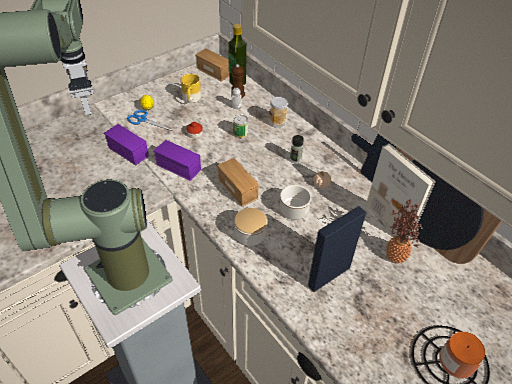

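View pics/side.png

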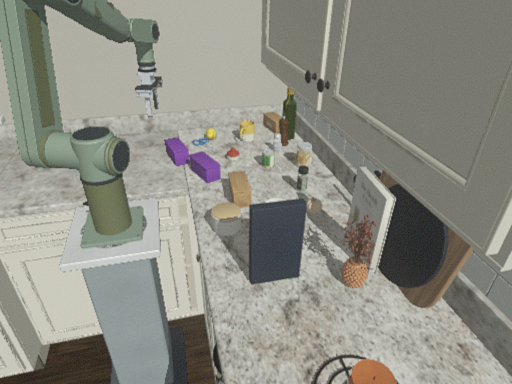

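The scene view shows the loose box at about (238,181), the lidded crock at (251,221), the open crock at (295,202) and the binder at (337,248). I'll zoom in and do a first measurement.

```bash
cat > h.py <<'E'
from bench import env
import cv2,numpy as np
def ray(n,uv,z,cal=None):
    c=cal or env.calibration(n);T=c["T"];uv=np.atleast_2d(np.array(uv,float))
    d=np.c_[uv,np.ones(len(uv))]@np.linalg.inv(c["K"]).T@T[:3,:3].T;o=T[:3,3]
    return o+d*((z-o[2])/d[:,2])[:,None]
E
python3 - <<'E'
from h import *
a=cv2.imread("pics/scene.png");b=cv2.imread("pics/side.png")
c1=cv2.resize(a[145:295,205:375],None,fx=4.4,fy=4,interpolation=3)[:, :748]
cv2.imwrite("pics/c1.png",c1)
pts={"box":((238,172),.075),"lid":((251,219),.075),"open":((295,195),.069),"timer":((195,132),.0),"bindertop":((338,238),.262),"binderbot R":((318,290),0)}
for k,(p,z) in pts.items():print(k,ray("scene",p,z).round(3))
c=env.calibration("wrist");print(c["K"].round(1).tolist(),c["T"].round(3).tolist())
E
```

```text
box [[0.467 0.089 0.075]]
lid [[ 0.379 -0.098  0.075]]
open [[ 0.556 -0.1    0.069]]
timer [[0.507 0.422 0.   ]]
bindertop [[ 0.42  -0.396  0.262]]
binderbot R [[ 0.411 -0.377  0.   ]]
[[325.1, 0.0, 255.2], [0.0, 325.1, 191.3], [0.0, 0.0, 1.0]] [[0.294, 0.925, 0.24, 0.099], [0.956, -0.284, -0.077, 0.572], [-0.003, 0.252, -0.968, 0.384], [0.0, 0.0, 0.0, 1.0]]
```

View pics/c1.png

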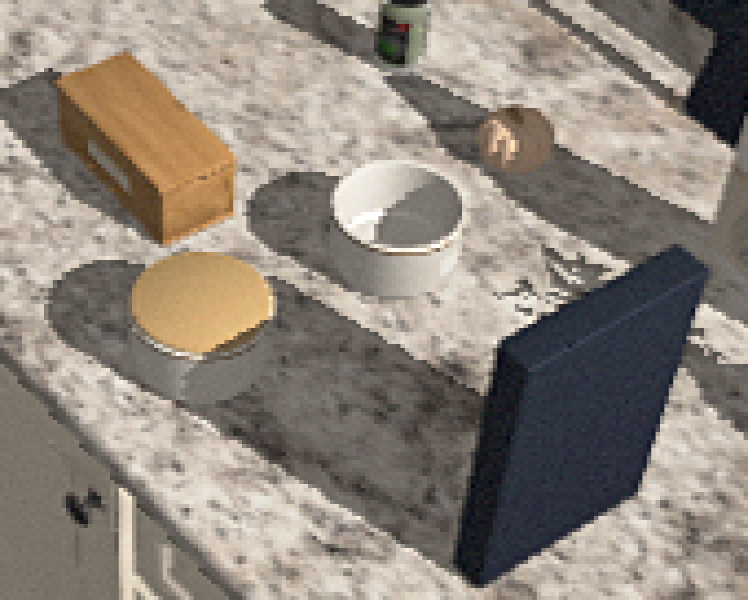

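The crop shows the box top corners at about (57,85), (130,52), (236,158) and (163,190), the lid ellipse at (203,303), the open rim at (398,205) and the binder's near-bottom corner at (478,583). Next I'll bring the wrist camera above the box and gap with the fingers shut.

Call:
{"fn": "carry_out", "kwargs": {
  "commands": [-42, -38, -13, 8, 1, -84, -76, -26, 16, 1, -126, -115, -40, 24, 1, -168, -153, -50, 32, 1, -210, -190, -63, 40, 1, -252, -229, -75, 48, 1, -294, -267, -88, 56, 1, -336, -305, -100, 64, 1, -380, -344, -112, 72, 1, -422, -382, -125, 73, 1]
}}

```text
t: 1.1
ee_pos: [0.4188, 0.1282, 0.2825]
orientation: [-2.226, -2.217, -0.0]
wrist_force: [0.7, -0.3, -0.8]
width: 0.0175
finger_force: 0.0
```

Call:
{"fn": "carry_out", "kwargs": {
  "commands": [0, 0, 0, 0, 1, 0, 0, 0, 0, 1]
}}

```text
t: 1.3
ee_pos: [0.4186, 0.1292, 0.282]
orientation: [-2.225, -2.216, 0.001]
wrist_force: [0.2, 0.6, -0.4]
width: 0.0019
finger_force: 0.0
```

```bash
python3 - <<'E'
from h import *
c=env.calibration("wrist");a=env.get_image("wrist");cv2.imwrite("pics/w1.png",a)
np.savez("w1.npz",**c);print(c["T"].round(3).tolist())
s=env.observe();print(s["t"],s["ee_pos"],s["orientation"],s["width"],s["wrist_force"])
cv2.imwrite("pics/w1b.png",cv2.resize(a,(800,600),interpolation=3))
E
```

```text
[[1.0, -0.004, -0.003, 0.42], [-0.005, -0.967, -0.253, 0.203], [-0.002, 0.253, -0.967, 0.492], [0.0, 0.0, 0.0, 1.0]]
1.35 [0.41791586 0.13015723 0.28170294] [-2.22234429e+00 -2.21850825e+00  1.22084873e-03] 0.000640263608661636 [ 0.16688107  0.37309558 -0.46000236]
```

View pics/w1b.png

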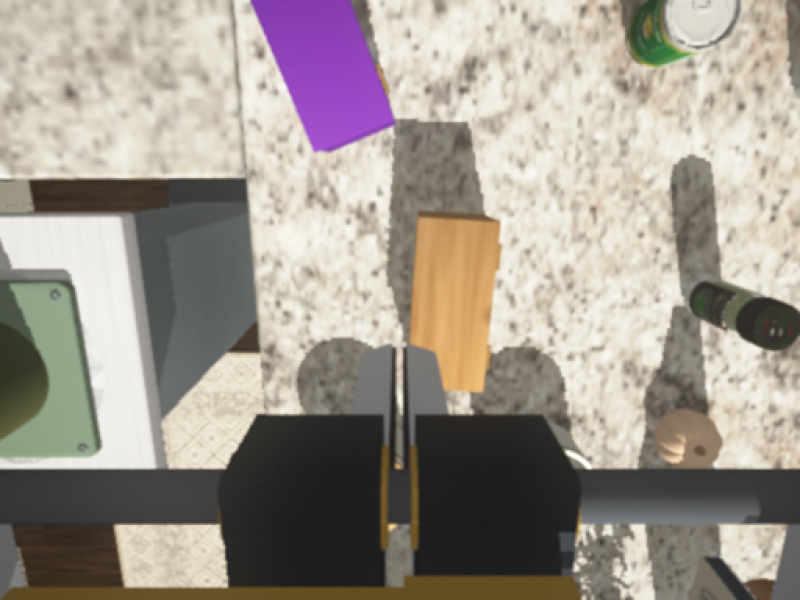

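The wrist view (800×600) shows the box top with corners at about (418,215), (499,222) and (483,390), nearly aligned. The gripper hides the crocks, so I'll shift toward the gap and look again.

Call:
{"fn": "carry_out", "kwargs": {
  "commands": [-50, 20, 0, 0, 1, -100, 40, 0, 0, 1, -140, 50, 0, 0, 1, -140, 50, 0, 0, 1, -140, 50, 0, 0, 1]
}}

```text
t: 1.85
ee_pos: [0.4677, -0.0089, 0.2815]
orientation: [-2.22, -2.219, 0.001]
wrist_force: [-0.5, 0.1, -1.0]
width: 0.0004
finger_force: 0.0
```

```bash
python3 - <<'E'
from h import *
s=env.observe();c=env.calibration("wrist");a=env.get_image("wrist");cv2.imwrite("pics/w2.png",a)
np.savez("w2.npz",**c);print(c["T"].round(3).tolist())
print(s["t"],s["ee_pos"],s["orientation"])
cv2.imwrite("pics/w2b.png",cv2.resize(a,(800,600),interpolation=3))
a=cv2.imread("pics/w1.png");c=dict(np.load("w1.npz"))
hsv=cv2.cvtColor(a,cv2.COLOR_BGR2HSV);m=cv2.inRange(hsv,(9,90,120),(22,255,255));m[:,:250]=0;m[270:]=0
k=max(cv2.findContours(m,0,2)[0],key=cv2.contourArea)
print(cv2.approxPolyDP(k,4,True)[:,0].tolist(),cv2.minAreaRect(k))
print(ray("",np.array([(418,215),(499,222),(483,390)])*.64,.075,c).round(4))
E
```

```text
[[1.0, -0.001, -0.003, 0.469], [-0.001, -0.968, -0.252, 0.065], [-0.003, 0.252, -0.968, 0.491], [0.0, 0.0, 0.0, 1.0]]
1.85 [ 0.46767994 -0.0088607   0.28145253] [-2.22041855e+00 -2.21912350e+00  8.03464818e-04]
[[267, 138], [262, 219], [279, 226], [284, 249], [308, 250], [319, 142]] ((289.9386291503906, 193.82879638671875), (54.81278991699219, 110.9183349609375), 4.236394882202148)
[[0.4345 0.1647 0.075 ]
 [0.5006 0.1587 0.075 ]
 [0.493  0.0102 0.075 ]]
```

View pics/w2b.png

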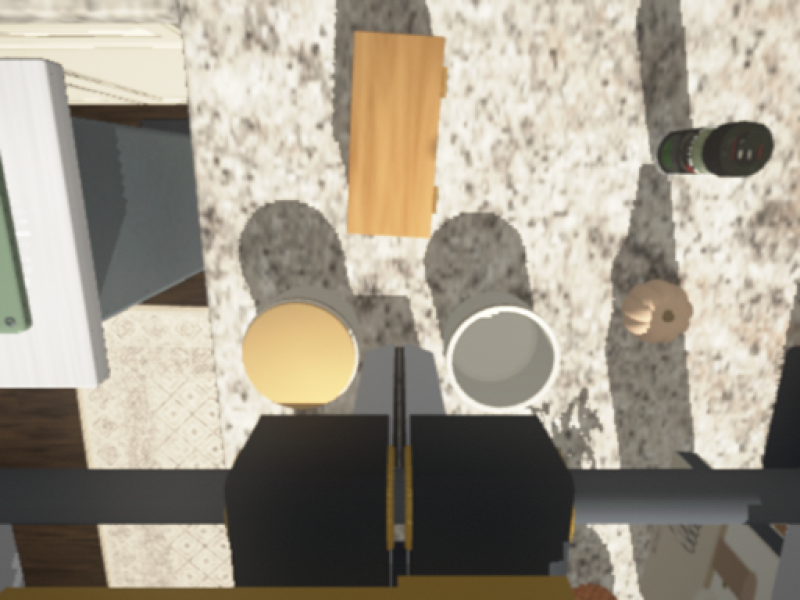

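The crocks and the box are all clear now: lid centre about (301,354), open rim (502,357), box corners (355,31), (445,38), (430,236) and (347,234). I'll turn these into world poses.

```bash
cat >> h.py <<'E'
def circ(P):
    A=np.c_[2*P[:,:2],np.ones(len(P))];s=np.linalg.lstsq(A,(P[:,:2]**2).sum(1),rcond=None)[0]
    return s[:2],np.sqrt(s[2]+s[0]**2+s[1]**2)
E
python3 - <<'E'
from h import *
a=cv2.imread("pics/w2.png");c=dict(np.load("w2.npz"));hsv=cv2.cvtColor(a,cv2.COLOR_BGR2HSV)
m=cv2.inRange(hsv,(9,90,120),(24,255,255))
w=cv2.inRange(hsv,(0,0,228),(179,40,255))
def big(m,x0,x1,y0,y1):
    q=np.zeros_like(m);q[y0:y1,x0:x1]=m[y0:y1,x0:x1]
    return max(cv2.findContours(q,0,1)[0],key=cv2.contourArea)[:,0]
L=big(m,140,240,185,268);k=cv2.convexHull(L)[:,0]
k=k[(k[:,1]<256)]
cl,r=circ(ray("",k,.075,c));print("lid",cl,r,len(k))
# open: outer white rim, hand pixels from view (800x600)
p=np.array([(502,306),(469,316),(534,316),(447,357),(558,357),(465,398),(540,400),(502,409)])*.64
co,r=circ(ray("",p,.069,c));print("open",co,r)
B=big(m,200,290,10,160);rc=cv2.approxPolyDP(B,4,True)[:,0];print(rc.tolist(),cv2.minAreaRect(B))
W=ray("",np.array([(355,31),(445,38),(430,236),(347,234)])*.64,.075,c);print(W.round(4),W.mean(0))
l=W[0]-W[3];l2=W[1]-W[2];print("box yaw from y",np.arctan2(-l[0],l[1]),np.arctan2(-l2[0],l2[1]),np.linalg.norm(l))
d=co-cl;print("dist",np.linalg.norm(d),"mid",(cl+co)/2,"way angle",np.arctan2(d[1],d[0]))
# binder, scene camera base corners
f=lambda x,y:(205+x/4.4,145+y/4)
print("binder base",ray("scene",[f(459,560),f(478,585),f(636,490)],0).round(3))
print("binder top",ray("scene",[f(499,345),f(521,370),f(708,268),f(680,245)],.262).round(3))
E
```

```text
lid [ 0.37959047 -0.09429215] 0.04833529372771937 29
open [ 0.55953886 -0.10103377] 0.049530828851513616
[[228, 19], [222, 147], [274, 151], [284, 25]] ((253.52586364746094, 85.32791900634766), (60.64746856689453, 130.5957489013672), 2.2025980949401855)
[[0.4352 0.1627 0.075 ]
 [0.5023 0.1578 0.075 ]
 [0.4932 0.0098 0.075 ]
 [0.4252 0.0115 0.075 ]] [0.46399766 0.08546514 0.075     ]
box yaw from y -0.06646420912904567 -0.06152254796591527 0.15148227397364802
dist 0.18007462597744028 mid [ 0.46956467 -0.09766296] way angle -0.03744670116983497
binder base [[ 0.402 -0.35   0.   ]
 [ 0.398 -0.373  0.   ]
 [ 0.541 -0.378  0.   ]]
binder top [[ 0.396 -0.351  0.262]
 [ 0.392 -0.373  0.262]
 [ 0.539 -0.379  0.262]
 [ 0.54  -0.355  0.262]]
```

The gap middle is at (0.470,-0.098), with the way tilted -0.037 rad. The box origin is at about (0.4665,0.0855): 10 mm robot-side of the middle line and 0.027 rad off the way. I'll first nudge it sideways with the shut fingertips, near the leading end and then near the trailing end, which keeps the forces and tipping low.

Call:
{"fn": "carry_out", "kwargs": {
  "commands": [20, -34, 20, 0, 1, 39, -68, 40, 0, 1, 39, -68, 90, 0, 1, 39, -68, 140, 0, 1, 39, -68, 180, 0, 1, 39, -68, 215, 0, 1, 39, -68, 240, 0, 1, 39, -68, 255, 0, 1, 39, -68, 261, 0, 1, 39, -68, 261, 0, 1]
}}

```text
t: 2.9
ee_pos: [0.3993, 0.0307, 0.0209]
orientation: [-2.218, -2.222, 0.001]
wrist_force: [-0.0, -0.0, 0.7]
width: 0.0005
finger_force: 0.0
```

Call:
{"fn": "carry_out", "kwargs": {
  "commands": [0, 4, 0, 0, 1, 0, 8, 0, 0, 1, 0, 11, 0, 0, 1, 0, 14, 0, 0, 1, 0, 17, 0, 0, 1, 0, 20, 0, 0, 1, 0, 23, 0, 0, 1, 0, 26, 0, 0, 1, 0, 27, 0, 0, 1, 0, 27, 0, 0, 1]
}}

```text
t: 3.9
ee_pos: [0.4278, 0.0291, 0.0213]
orientation: [2.223, 2.22, 0.001]
wrist_force: [-1.5, -1.0, -0.4]
width: 0.0002
finger_force: 0.4
```

```bash
cat >> h.py <<'E'
def boxpix(a,x0,y0,x1,y1,fn):
    hsv=cv2.cvtColor(a,cv2.COLOR_BGR2HSV)
    cv2.imwrite(fn,cv2.resize(a[y0:y1,x0:x1],(800,600),interpolation=3))
E
python3 - <<'E'
from h import *
s=env.observe();print(s["t"],s["ee_pos"],s["wrist_force"])
a=env.get_image("scene");cv2.imwrite("pics/s2.png",a)
cv2.imwrite("pics/s2c.png",cv2.resize(a[130:280,200:400],(800,600),interpolation=3))
E
```

```text
3.9 [0.42782667 0.02912404 0.02126973] [-1.47542585 -1.00730645 -0.43933214]
```

View pics/s2c.png

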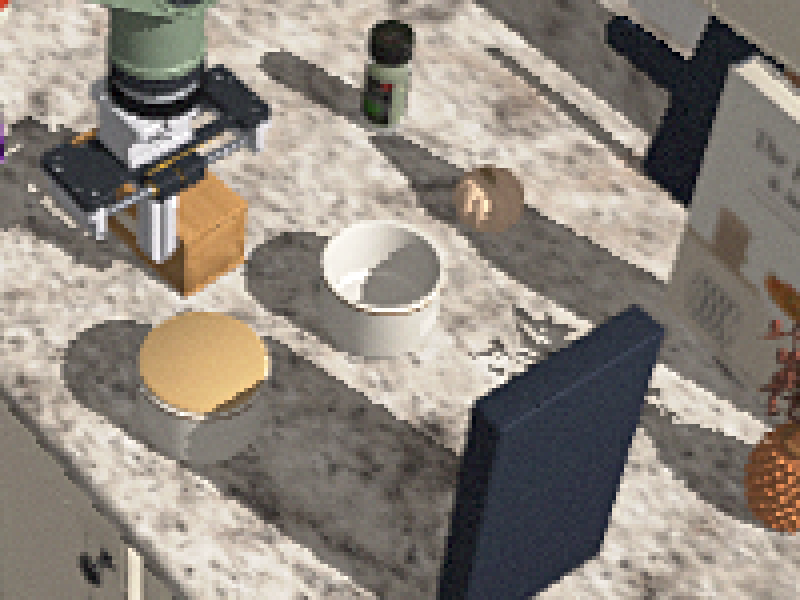

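The box is upright and the fingers rest on its leading side, with a contact force of about 1.5 N. Next is the trailing-end nudge.

Call:
{"fn": "carry_out", "kwargs": {
  "commands": [0, -15, 0, 0, 1, 0, -28, 0, 0, 1, 50, -28, 0, 0, 1, 100, -28, 0, 0, 1, 105, -28, 0, 0, 1, 105, -20, 0, 0, 1, 105, -14, 0, 0, 1, 105, -10, 0, 0, 1, 105, -7, 0, 0, 1, 105, -4, 0, 0, 1]
}}

```text
t: 4.95
ee_pos: [0.4232, 0.1331, 0.0211]
orientation: [-2.224, -2.217, 0.002]
wrist_force: [-4.1, 0.1, 2.5]
width: 0.0006
finger_force: 1.6
```

Call:
{"fn": "carry_out", "kwargs": {
  "commands": [0, 2, 0, 0, 1, 0, 4, 0, 0, 1, 0, 6, 0, 0, 1, 0, 6, 0, 0, 1, 0, -15, 0, 0, 1, 0, -15, -50, 0, 1, 0, -15, -100, 0, 1, 0, 0, -150, 0, 1, 0, 20, -200, 0, 1, 0, 20, -210, 0, 1]
}}

```text
t: 5.95
ee_pos: [0.4493, 0.1341, 0.2381]
orientation: [2.216, 2.213, 0.016]
wrist_force: [-0.5, 0.0, 0.3]
width: 0.0004
finger_force: 0.0
```

Call:
{"fn": "carry_out", "kwargs": {
  "commands": [-50, 10, -20, 0, 1, -100, 20, -40, 0, 1, -130, 20, -50, 0, 1, -130, 20, -50, 0, 1, -130, 20, -50, 0, 1]
}}

```text
t: 6.45
ee_pos: [0.4639, 0.0033, 0.2817]
orientation: [2.224, 2.217, 0.002]
wrist_force: [-1.0, 0.2, -0.1]
width: 0.0002
finger_force: 0.0
```

```bash
python3 - <<'E'
from h import *
s=env.observe();c=env.calibration("wrist");a=env.get_image("wrist");cv2.imwrite("pics/w3.png",a);np.savez("w3.npz",**c)
print(s["t"],s["ee_pos"],s["orientation"],s["wrist_force"])
cv2.imwrite("pics/w3b.png",cv2.resize(a,(800,600),interpolation=3))
E
```

```text
6.45 [0.46393268 0.00331727 0.28166579] [2.22424432e+00 2.21677707e+00 1.84155720e-03] [-1.01941591  0.22378967 -0.1062175 ]
```

View pics/w3b.png

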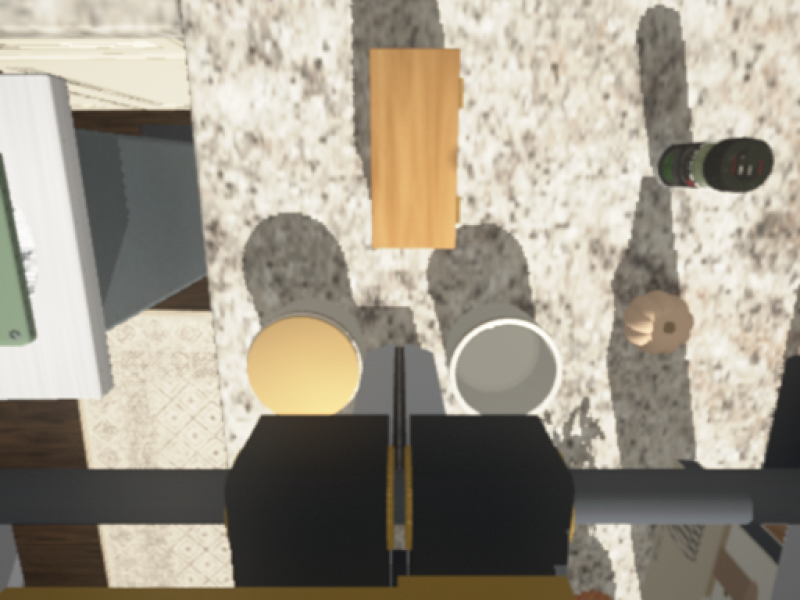

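Box corners are at (371,48), (460,48), (456,248) and (373,247). The lid centre is about (305,367) and the rim centre (506,370).

```bash
python3 - <<'E'
from h import *
c=dict(np.load("w3.npz"))
W=ray("",np.array([(371,48),(460,48),(456,248),(373,247)])*.64,.075,c);print(W.round(4))
m=(W[0]+W[1]-W[2]-W[3])/2;yaw=np.arctan2(-m[0],m[1]);C=W.mean(0)[:2]
p=np.array([(505,318),(472,328),(540,328),(450,370),(561,370)])*.64
co,r=circ(ray("",p,.069,c))
p=np.array([(304,315),(277,322),(332,322),(247,368),(362,368),(262,407),(349,407)])*.64
cl,r2=circ(ray("",p,.075,c));d=co-cl;w=np.arctan2(d[1],d[0]);mid=(cl+co)/2
print(cl,r2,co,r,np.linalg.norm(d),w,mid)
ex=np.array([np.cos(w),np.sin(w)]);ey=np.array([-ex[1],ex[0]])
O=C+np.array([.0025,0]);print("box",O,yaw,"lateral",(O-mid)@ex,"along",(O-mid)@ey,"relyaw",yaw-w)
E
```

```text
[[0.4444 0.1631 0.075 ]
 [0.5112 0.1628 0.075 ]
 [0.5119 0.0116 0.075 ]
 [0.4434 0.0128 0.075 ]]
[ 0.38133969 -0.09736248] 0.05138901225946064 [ 0.55897731 -0.09983988] 0.04958641946539811 0.17765489707029286 -0.013945508027224642 [ 0.4701585  -0.09860118]
box [0.48022376 0.08756265] -0.0012472050790813254 lateral 0.007468214904437784 along 0.1862860929258644 relyaw 0.012698302948143315
```

The way angle from the crocks and binder combined is about -0.032. The box is now about 4 mm past the middle line and 0.03 rad off, which I can steer out while pushing. I'll go behind the trailing end with the fingers about 30 mm apart.

Call:
{"fn": "carry_out", "kwargs": {
  "commands": [50, 4, 0, 0, 0.36, 100, 8, 0, 0, 0.36, 150, 12, 0, 0, 0.36, 197, 15, 0, 0, 0.36, 197, 15, 50, 0, 0.36, 197, 15, 100, 0, 0.36, 197, 15, 150, 0, 0.36, 197, 15, 200, 0, 0.36, 197, 15, 240, 0, 0.36, 197, 15, 262, 0, 0.36]
}}

```text
t: 7.5
ee_pos: [0.4734, 0.2018, 0.0144]
orientation: [-2.216, -2.22, 0.011]
wrist_force: [-0.3, 0.6, -0.6]
width: 0.0304
finger_force: 0.0
```

Call:
{"fn": "carry_out", "kwargs": {
  "commands": [0, 0, 0, 0, 0.36, -5, 0, 0, 0, 0.36, -10, 0, 0, 0, 0.36, -15, 0, 0, 0, 0.36, -20, 0, 0, 0, 0.36, -24, 0, 0, 0, 0.36, -28, 0, 0, 0, 0.36, -32, 0, 0, 0, 0.36, -36, 0, 0, 0, 0.36, -36, 0, 0, 0, 0.36]
}}

```text
t: 8.5
ee_pos: [0.4791, 0.1649, 0.0198]
orientation: [2.223, 2.219, 0.002]
wrist_force: [-0.1, 2.1, 0.7]
width: 0.0303
finger_force: 1.2
```

Call:
{"fn": "carry_out", "kwargs": {
  "commands": [-6, 0, 0, 0.4, 0.36, -12, 0, 0, 0.8, 0.36, -18, -0.5, 0, 1.3, 0.36, -24, -1, 0, 1.8, 0.36, -30, -1.5, 0, 2.2, 0.36, -36, -2, 0, 2.4, 0.36, -42, -2.5, 0, 2.4, 0.36, -48, -3, 0, 2.3, 0.36, -54, -3.5, 0, 2.1, 0.36, -60, -4, 0, 2, 0.36]
}}

```text
t: 9.5
ee_pos: [0.4742, 0.1048, 0.0195]
orientation: [-2.261, -2.18, -0.0]
wrist_force: [1.1, 6.3, 5.0]
width: 0.0299
finger_force: 2.7
```

```bash
python3 - <<'E'
from h import *
s=env.observe();c=env.calibration("wrist");a=env.get_image("wrist");cv2.imwrite("pics/w4.png",a);np.savez("w4.npz",**c)
print(s["t"],s["ee_pos"],s["orientation"],s["wrist_force"])
b=env.get_image("scene")
cv2.imwrite("pics/w4b.png",cv2.resize(np.hstack([a[:,100:400],cv2.resize(b[130:290,200:360],(384,384),interpolation=3)]),(800,450),interpolation=3))
E
```

```text
9.5 [0.47424021 0.10480296 0.01950028] [-2.26139355e+00 -2.17970450e+00 -4.82319309e-04] [1.13100922 6.2732883  5.04866651]
```

View pics/w4b.png

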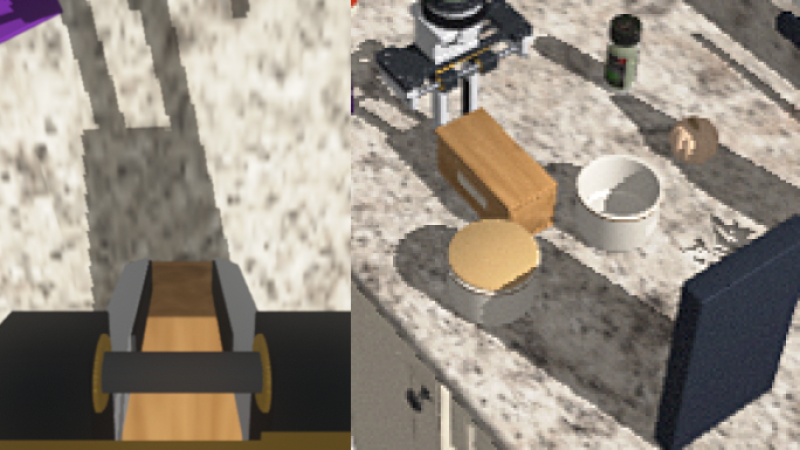

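The box is lined up with its nose just entering the gap, and the crocks are untouched. I'll keep pushing along the way and watch the force.

Call:
{"fn": "carry_out", "kwargs": {
  "commands": [-6, 0, 0, 0, 0.36, -12, 0, 0, 0, 0.36, -18, 0, 0, 0, 0.36, -24, 0, 0, 0, 0.36, -30, 0, 0, 0, 0.36, -36, 0, 0, 0, 0.36, -42, 0, 0, 0, 0.36, -48, 0, 0, 0, 0.36, -54, 0, 0, 0, 0.36, -60, 0, 0, 0, 0.36]
}}

```text
t: 10.6
ee_pos: [0.472, 0.0444, 0.0191]
orientation: [-2.261, -2.181, 0.001]
wrist_force: [0.6, 2.8, 0.1]
width: 0.0301
finger_force: 1.3
```

Low force and no jamming, so I'll go on.

Call:
{"fn": "carry_out", "kwargs": {
  "commands": [-6, 0, 0, 0, 0.36, -12, 0, 0, 0, 0.36, -18, 0, 0, 0, 0.36, -24, 0, 0, 0, 0.36, -30, 0, 0, 0, 0.36, -36, 0, 0, 0, 0.36, -42, 0, 0, 0, 0.36, -48, 0, 0, 0, 0.36, -54, 0, 0, 0, 0.36, -60, 0, 0, 0, 0.36]
}}

```text
t: 11.6
ee_pos: [0.47, -0.0154, 0.0193]
orientation: [-2.261, -2.181, 0.0]
wrist_force: [-0.3, 2.1, -1.3]
width: 0.0299
finger_force: 1.0
```

Call:
{"fn": "carry_out", "kwargs": {
  "commands": [-6, 0, 0, 0, 0.36, -12, 0, 0, 0, 0.36, -18, 0, 0, 0, 0.36, -24, 0, 0, 0, 0.36, -30, 0, 0, 0, 0.36, -36, 0, 0, 0, 0.36, -42, 0, 0, 0, 0.36, -48, 0, 0, 0, 0.36, -54, 0, 0, 0, 0.36, -60, 0, 0, 0, 0.36]
}}

```text
t: 12.6
ee_pos: [0.4679, -0.0753, 0.0193]
orientation: [-2.261, -2.181, 0.0]
wrist_force: [-0.0, 1.1, -1.0]
width: 0.03
finger_force: 1.0
```

```bash
python3 - <<'E'
from h import *
s=env.observe();print(s["t"],s["ee_pos"],s["wrist_force"])
b=env.get_image("scene");b2=env.get_image("side")
cv2.imwrite("pics/s5.png",np.hstack([cv2.resize(b[150:310,210:370],(400,400),interpolation=3),cv2.resize(b2[160:300,190:330],(400,400),interpolation=3)]))
E
```

```text
12.6 [ 0.46786294 -0.07534901  0.01930199] [-0.00858664  1.07984678 -0.97492186]
```

View pics/s5.png

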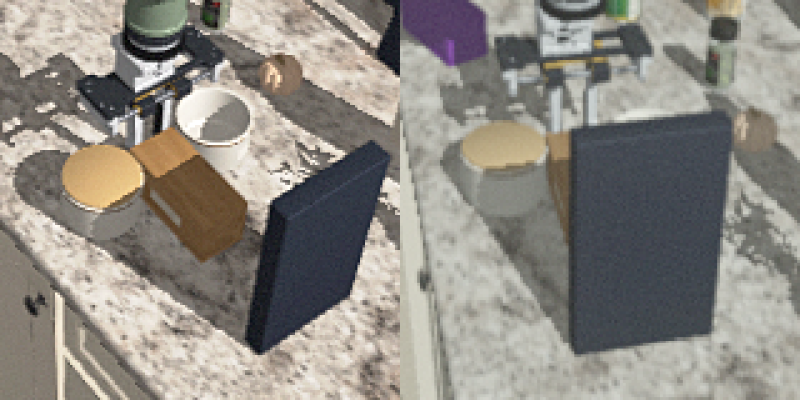

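The box is straight in the gap with its nose out, and its leading end is about 110 mm short of the binder. Continuing, slower near the end.

Call:
{"fn": "carry_out", "kwargs": {
  "commands": [-7, 0, 0, 0, 0.36, -14, 0, 0, 0, 0.36, -21, 0, 0, 0, 0.36, -28, 0, 0, 0, 0.36, -35, 0, 0, 0, 0.36, -42, 0, 0, 0, 0.36, -49, 0, 0, 0, 0.36, -56, 0, 0, 0, 0.36, -63, 0, 0, 0, 0.36, -70, 0, 0, 0, 0.36]
}}

```text
t: 13.7
ee_pos: [0.4656, -0.1452, 0.0195]
orientation: [-2.261, -2.181, -0.001]
wrist_force: [0.7, 4.7, 4.4]
width: 0.0301
finger_force: 2.6
```

Call:
{"fn": "carry_out", "kwargs": {
  "commands": [-3, 0, 0, 0, 0.36, -6, 0, 0, 0, 0.36, -9, 0, 0, 0, 0.36, -12, 0, 0, 0, 0.36, -15, 0, 0, 0, 0.36, -18, 0, 0, 0, 0.36, -20, 0, 0, 0, 0.36, -22, 0, 0, 0, 0.36, -24, 0, 0, 0, 0.36, -25, 0, 0, 0, 0.36]
}}

```text
t: 14.7
ee_pos: [0.4645, -0.1697, 0.0195]
orientation: [-2.261, -2.181, -0.0]
wrist_force: [-0.2, 5.6, 5.3]
width: 0.0301
finger_force: 2.8
```

Call:
{"fn": "carry_out", "kwargs": {
  "commands": [-2, 0, 0, 0, 0.36, -4, 0, 0, 0, 0.36, -6, 0, 0, 0, 0.36, -6, 0, 0, 0, 0.36]
}}

```text
t: 15.1
ee_pos: [0.4643, -0.176, 0.0194]
orientation: [2.261, 2.181, -0.0]
wrist_force: [0.1, 3.0, 3.5]
width: 0.03
finger_force: 2.0
```

Call:
{"fn": "carry_out", "kwargs": {
  "commands": [-2, 0, 0, 0, 0.36, -4, 0, 0, 0, 0.36, -5, 0, 0, 0, 0.36, -5, 0, 0, 0, 0.36]
}}

```text
t: 15.5
ee_pos: [0.4641, -0.1809, 0.0193]
orientation: [-2.261, -2.181, 0.0]
wrist_force: [0.4, 4.9, 3.9]
width: 0.0299
finger_force: 2.2
```

Call:
{"fn": "carry_out", "kwargs": {
  "commands": [-1, 0, 0, 0, 0.36, -2, 0, 0, 0, 0.36, -3, 0, 0, 0, 0.36, -3, 0, 0, 0, 0.36]
}}

```text
t: 15.9
ee_pos: [0.4639, -0.1838, 0.0193]
orientation: [-2.261, -2.181, 0.0]
wrist_force: [0.8, 4.8, 3.4]
width: 0.0299
finger_force: 2.3
```

Call:
{"fn": "carry_out", "kwargs": {
  "commands": [-1, 0, 0, 0, 0.36, -2, 0, 0, 0, 0.36, -3, 0, 0, 0, 0.36, -3, 0, 0, 0, 0.36]
}}

```text
t: 16.3
ee_pos: [0.4639, -0.1842, 0.0193]
orientation: [-2.259, -2.178, -0.005]
wrist_force: [1.0, 10.2, 6.5]
width: 0.03
finger_force: 5.6
```

Call:
{"fn": "carry_out", "kwargs": {
  "commands": [-1, 0, 0, 0, 0.36, -2, 0, 0, 0, 0.36, -3, 0, 0, 0, 0.36, -3, 0, 0, 0, 0.36]
}}

```text
t: 16.7
ee_pos: [0.4638, -0.1841, 0.0194]
orientation: [-2.257, -2.175, -0.01]
wrist_force: [2.3, 18.9, 11.5]
width: 0.0299
finger_force: 9.7
```

The TCP has stopped at y = -0.184 with the force rising, so the box is against the binder. I'll back off, rise and check.

Call:
{"fn": "carry_out", "kwargs": {
  "commands": [4, 0, 0, 0, 0.36, 8, 0, 0, 0, 0.36, 15, 0, 0, 0, 0.36, 25, 0, 0, 0, 0.36, 25, 0, -40, 0, 0.36, 25, 0, -90, 0, 0.36, 25, 0, -140, 0, 0.36, 35, 0, -190, 0, 0.36, 60, 0, -230, 0, 0.36, 60, 0, -230, 0, 0.36]
}}

```text
t: 17.7
ee_pos: [0.4701, -0.1298, 0.2569]
orientation: [2.249, 2.174, 0.009]
wrist_force: [0.6, -1.0, -0.0]
width: 0.0302
finger_force: 0.0
```

Call:
{"fn": "carry_out", "kwargs": {
  "commands": [50, 0, 0, 0, 0.36, 100, 0, 0, 0, 0.36, 150, 0, 0, 0, 0.36, 150, 0, 0, 0, 0.36, 150, 0, 0, 0, 0.36]
}}

```text
t: 18.2
ee_pos: [0.4707, 0.0208, 0.2482]
orientation: [-2.257, -2.184, 0.003]
wrist_force: [-0.3, -0.7, -0.1]
width: 0.0299
finger_force: 0.0
```

```bash
python3 - <<'E'
from h import *
s=env.observe();print(s["t"],s["ee_pos"],s["wrist_force"])
b=env.get_image("scene");cv2.imwrite("pics/s6.png",b)
cv2.imwrite("pics/s6c.png",cv2.resize(b[170:300,220:390],(790,600),interpolation=3))
E
```

```text
18.2 [0.4707247  0.02084765 0.24821817] [-0.28928372 -0.71404575 -0.12150075]
```

View pics/s6c.png

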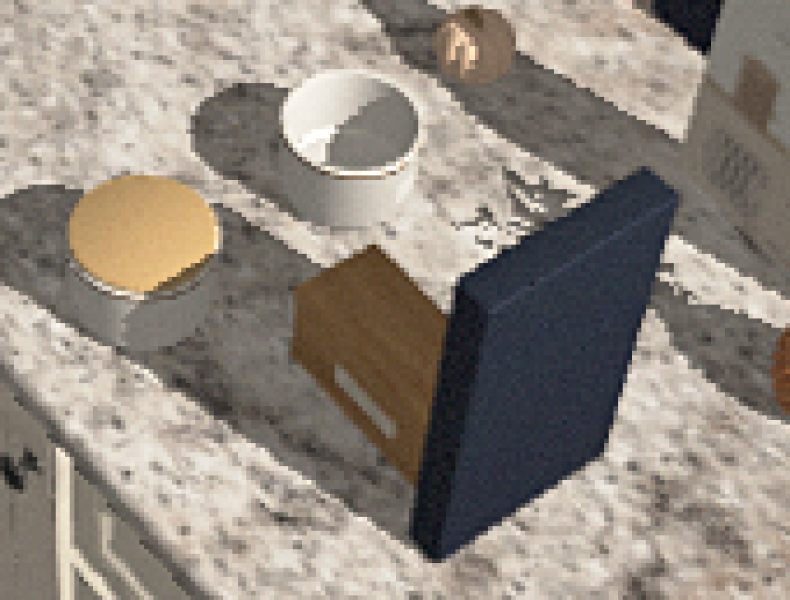

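The box stands flat against the binder face, square and centred, and the gripper is clear of everything.

```bash
python3 -c "
from bench import env
print(env.sign_off())"
```

```text
the job is handed in; nothing more can be done
None
```

The recipe box was pushed through the gap and rests flat against the binder; the job was handed in at about 18 s, and no verdict was returned.

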